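# Press a walnut label tag home behind the drawer lip

### The arm

A 6-joint arm with a two-finger parallel gripper is mounted at the origin on the work surface. World frame = base frame: x ahead of the robot, y to its left, z up, the work surface at z = 0. Lengths are in m, angles in degrees, forces in N, time in s.
With the tool pointing down it reaches from about 0.275 to 0.725 m from the base axis. Payload 15.9 kg.
Tool frame: the origin (TCP) lies on the centre line of the jaws, within the pads' length; the fingertips stand 22 mm ahead of it and the grasp point (between the pads) lies 3 mm ahead of it; z points along the fingers, y is the direction in which the jaws open and shut (so a half turn about z gives the same grasp; the last joint's range is limited). The gripper opens to 85 mm and grips with 20 to 120 N. Pads are 22 mm wide; open, the fingers measure 114 mm over their backs; the gripper's body (76 mm by 85 mm) begins 54 mm behind the grasp point. The pads swing forward as they close: fully open they stand 13 mm farther back than shut.
Start: joints at [-72.88, 12.198, -1.971, 75.831, 0, 90], TCP at [0.147, -0.478, 0.253] pointing down, gripper open.
Joint ranges: [-170.91, 170.91], [-42.67, 98.43], [-65.05, 77.54], [-120.47, 116.71], [-90, 82.35], [-180, 180]. Speed limits (degrees/s): [108.29, 108.29, 136.94, 147.25, 180, 180].

### API

Orientations are given as a 3x3 rotation matrix whose columns are the frame's x, y, z axes.
In Python, from station import monitor, viewer, workorder gives the robot as it stands.
- The arm moves only by the tool drive_tool, never from a script. Its argument "targets" is a list of rows, each an object with "linear": the shift along the world's x, y, z in mm, a list of three; "yaw": the turn about the world's z in rad; "jaw": the finger opening in mm, from 0 to 85.4. In form: [{"linear": [tx, ty, tz], "yaw": yaw, "jaw": jaw}, ...]. A call has 1 to 12 rows; each row is the pose to reach, as a shift and turn from the pose commanded when the call began; what a row does not reach only later rows make up. A row lasts 1/10 s, in which the tool goes at most 50 mm and 8.59 degrees, less where a joint would pass 70% of its speed; a pose out of reach is approached as far as the arm can. A call with a gripper value outside its range is refused whole. The fingers move at their own pace and stop on an object; the grip force is fixed at half the most. Time passes only in rows, so rows that repeat a pose let the fingers close. It gives the time, the measured TCP pose, the force and the opening at its end, in the units of the state.
- monitor.read_state(): the state, without advancing time (a new reading comes with each control period).
- viewer.camera(name): name is "scene" or "side" or "wrist"; returns the picture (384x512x3 uint8, red, green, blue); there is no depth.
- viewer.calibration(name): a dict with "fx", "fy", "cx", "cy" (pixels), "k1" (the pictures are not rectified: a ray, as slopes to the right and down, at radius r is drawn at 1 + k1 r^2 times it, then the intrinsics apply), "rvec" (rotation vector, rad) and "tvec" (3), from world to camera coordinates, as OpenCV has them; the wrist camera has in their place "tool_from_camera" (4x4, takes a point from camera to tool coordinates, whose origin is the TCP and whose axes are the flange's). Camera axes: x right, y down, z forward; pixel columns grow to the right and rows downward; lengths in m; the calibration is good to about 2 mm. A picture is of the moment at which its call begins: read the wrist's pose just before it. calibration takes no time and is no camera call.
- workorder.job_done(): hands the job in, once; it reports no verdict.
The state is a dict: "t": time; "joints": joint angles; "dq": joint speeds; "joint_efforts": joint torques, N m; "position": TCP position; "orientation": TCP orientation; "force": force on the tool from outside, world axes, zero at the start; "moment": the same for the moment, N m; "opening": opening from 0.0 (shut) to 1.0 (fully open).
Only numpy, scipy, OpenCV 4.12 (cv2) and the standard library are available. Lean on these libraries where they do the work, as an engineer would, in place of code of your own. Each camera call takes 0.05 s, during which the arm holds its last target. There are 200 camera calls.

### The job

Pull the blue-fronted drawer all the way out to its stop, then take the dark walnut tag out of its stand and push it straight down, upright, into the channel between the drawer front and the white lip behind it, until it sits fully home against the sprung seat. The glue on it needs pressure, so finish while still holding the tag pressed right down, with the drawer still fully out: do not let go. Leave the light ash tag and everything else on the table where they are.

Things in the scene. Friction and masses are not known exactly. Their poses are not given: they have to be found in the camera images.
- drawer (a joint): how far the drawer is out of the low fixed plywood cabinet (260 wide, 240 deep, 120 high), in m: 0 shut, 0.130 at its stop. It slides level along -x of handle with about 3 N of friction and stays where it is left. Its blue front is 14 thick, 250 wide, top edge 102 mm above the table; the cabinet's top covers the label channel while the drawer is shut.
- handle (a point): middle of the drawer's round steel pull bar: 12 mm thick, 120 mm long, level, along its y, 85 mm above the table. Moves with the drawer; its x axis points into the cabinet (the drawer opens along -x), z up. The bar's axis stands 45 mm in front of the blue drawer front, on 10 mm posts 50 mm either side of the middle.
- channel_mouth (a point): centre of the label channel's mouth, level with the drawer front's top edge, 66 mm behind the bar's axis; axes as handle, moves with the drawer. The channel is an upright slot 14 mm (x) by 50 mm (y) between blue front and white lip, its mouth bevelled to 26 mm (x) over the top 10 mm. Its floor, the sprung seat, is 34 mm below the mouth at rest, 42 mm when fully pressed.
- seat (a joint): how far the sprung orange seat at the bottom of the channel is pressed down, in m: 0 at rest, 0.008 at its hard stop. The spring pushes up with about 3 N at the start and 10 N at the stop, and lifts the tag again when it is let go.
- walnut_tag: dark brown wooden tag, 10 thick (x), 40 wide (y), 110 tall (z), about 45 g, black dot near the top of each face. Origin at the centre of its foot. Starts upright, loose, its foot 8 mm above the table in a fixed grey stand (64 x 90, 30 high). Either face may go to the front. Seated, 68 mm stand above the drawer front: grip only its upper 45 mm so that the fingers clear the front.
- ash_tag: the pale wooden tag, same size, in the other grey stand; to be left alone. Origin at the centre of its foot.
- wash_bottle: white bottle with a yellow cap, 66 across, 170 tall; bystander, origin at the centre of its underside
- jar_black: black jar with a red lid, 52 across, 60 tall, on the table; bystander, origin at its underside
- stick_tray: grey tray of sticks, 90 x 180 x 40; bystander, origin at its underside
- tape_dispenser: red tape dispenser, 120 x 50, 86 tall; bystander, origin at its underside
- glue_gun: white glue gun lying flat, 270 x 135 x 30; bystander, origin under its barrel

How it is judged:
By the outcome, as a careful person would: the job done as asked, in the order asked, and still so for the second after the job is handed in, while the arm keeps its last pose, push and grip.
It also fails if it takes over 58 s, if anything falls off the work surface, if the arm or the gripper's body presses on something with over 40 N, if the wrist force passes 120 N, or if a joint passes its speed limit or range.

## Working session

There is one attempt and no reset: what is moved stays moved. The work goes in short steps, Python scripts to look and compute and a tool call to move; the robot and the scene stay as the last step left them, time stands still between calls to the robot, and variables do not carry over. Pictures are saved under pics/ and viewed, about 8 in all and at most 12, crops included, and the job is handed in when it is done.

Besides the shell and the picture viewer there is one more tool, called after ">>>" as name(argument=value, ...), one argument or row to a line, values as JSON. drive_tool: Moves the arm, as the interface text tells. Its arguments: {"type":"object","properties":{"targets":{"type":"array","items":{"type":"object","properties":{"linear":{"type":"array","items":{"type":"number"}},"yaw":{"type":"number"},"jaw":{"type":"number"}}}}},"required":["targets"]}

```bash
mkdir -p pics
cat > h.py <<'E'
import numpy as np, cv2
from station import monitor, viewer, workorder
def cal(n,st=None):
    c=viewer.calibration(n)
    if 'rvec' in c:
        R=cv2.Rodrigues(np.array(c['rvec'],float))[0]; t=np.array(c['tvec'],float).ravel()
        return c,R.T,-R.T@t
    st=st or monitor.read_state(); T=np.array(c['tool_from_camera']); Ro=np.array(st['orientation'])
    return c,Ro@T[:3,:3],Ro@T[:3,3]+np.array(st['position'])
def ray(n,u,v,st=None):
    c,R,o=cal(n,st)
    x,y=(u-c['cx'])/c['fx'],(v-c['cy'])/c['fy']; a,b=x,y
    for _ in range(30):
        s=1+c['k1']*(a*a+b*b); a,b=x/s,y/s
    d=R@np.array([a,b,1]); return o,d/np.linalg.norm(d)
def onz(n,u,v,z,st=None):
    o,d=ray(n,u,v,st); return o+d*(z-o[2])/d[2]
def tri(*rs):
    A=np.zeros((3,3));b=np.zeros(3)
    for o,d in rs:
        P=np.eye(3)-np.outer(d,d);A+=P;b+=P@o
    p=np.linalg.solve(A,b); return p,[float(np.linalg.norm(np.cross(p-o,d))) for o,d in rs]
def proj(n,p,st=None):
    c,R,o=cal(n,st); q=R.T@(np.array(p)-o); a,b=q[:2]/q[2]; s=1+c['k1']*(a*a+b*b)
    return c['fx']*a*s+c['cx'],c['fy']*b*s+c['cy']
def shot(n,f,crop=None,k=1):
    im=viewer.camera(n)[:,:,::-1]
    if crop: x0,y0,x1,y1=crop; im=im[y0:y1,x0:x1]
    if k!=1: im=cv2.resize(im,None,fx=k,fy=k,interpolation=cv2.INTER_CUBIC)
    cv2.imwrite('pics/'+f,im)
E
python3 - <<'E'
from h import *
np.set_printoptions(precision=4,suppress=True)
a=viewer.camera("scene");b=viewer.camera("side")
cv2.imwrite('pics/raw_scene.png',a[:,:,::-1]);cv2.imwrite('pics/raw_side.png',b[:,:,::-1])
for n,i in(('scene',a),('side',b)):
    cv2.imwrite(f'pics/{n}1.png',cv2.resize(i[:,:,::-1],(800,600),interpolation=cv2.INTER_CUBIC)); print(cal(n))
s=monitor.read_state();print(s)
E
```

```text
({'fx': 364.9060421940079, 'fy': 364.9060421940079, 'cx': 253.45220364844852, 'cy': 193.4842828064201, 'k1': -0.019934306811255676, 'rvec': array([ 1.0396,  2.4073, -1.048 ]), 'tvec': array([ 0.423 , -0.2327,  1.5348])}, array([[-0.6856,  0.496 , -0.5328],
       [ 0.7279,  0.4671, -0.5019],
       [-0.0001, -0.7319, -0.6814]]), array([1.2232, 0.571 , 0.8754]))
({'fx': 419.00753804723445, 'fy': 419.00753804723445, 'cx': 256.38600623537275, 'cy': 190.65980296161212, 'k1': -0.026802931028356656, 'rvec': array([ 2.3693, -0.0581,  0.0033]), 'tvec': array([-0.5678,  0.0883,  1.4655])}, array([[ 0.999 , -0.0411,  0.0195],
       [-0.0431, -0.7158,  0.697 ],
       [-0.0147, -0.6971, -0.7168]]), array([ 0.5422, -0.9827,  1.1037]))
{'t': 0.1, 'joints': array([-72.8803,  12.221 ,  -2.003 ,  75.8307,   0.0021,  90.0006]), 'dq': array([0.0167, 0.0108, 0.1957, 0.0181, 0.0485, 0.0863]), 'joint_efforts': array([ -0.0005, -68.7246,  48.7808,   0.0121,   0.    ,   0.    ]), 'position': array([ 0.1471, -0.4776,  0.2529]), 'orientation': array([[ 0.9557,  0.2944, -0.0002],
       [ 0.2944, -0.9557,  0.0009],
       [ 0.    , -0.001 , -1.    ]]), 'force': array([-0.6136,  0.4825, -0.4427]), 'moment': array([0.0578, 0.0151, 0.0539]), 'opening': 1.001599810505411}
```

View pics/scene1.png

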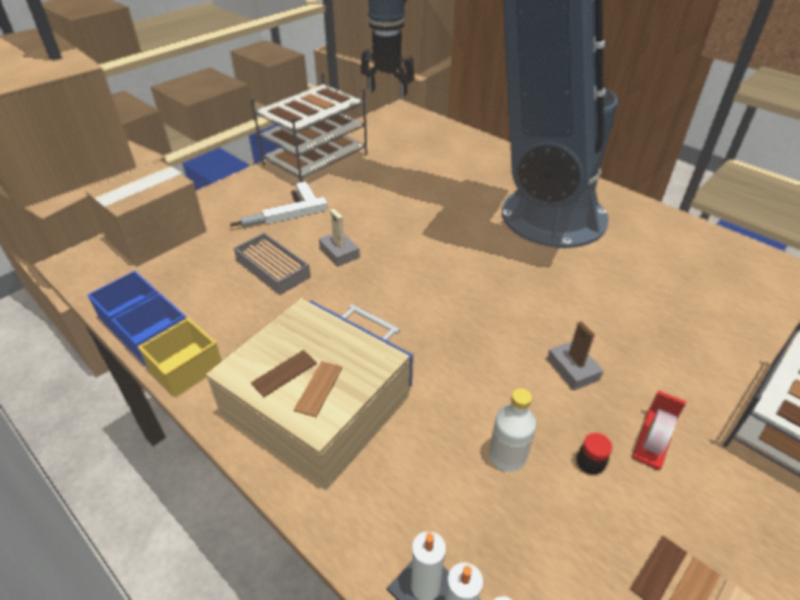

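View pics/side1.png

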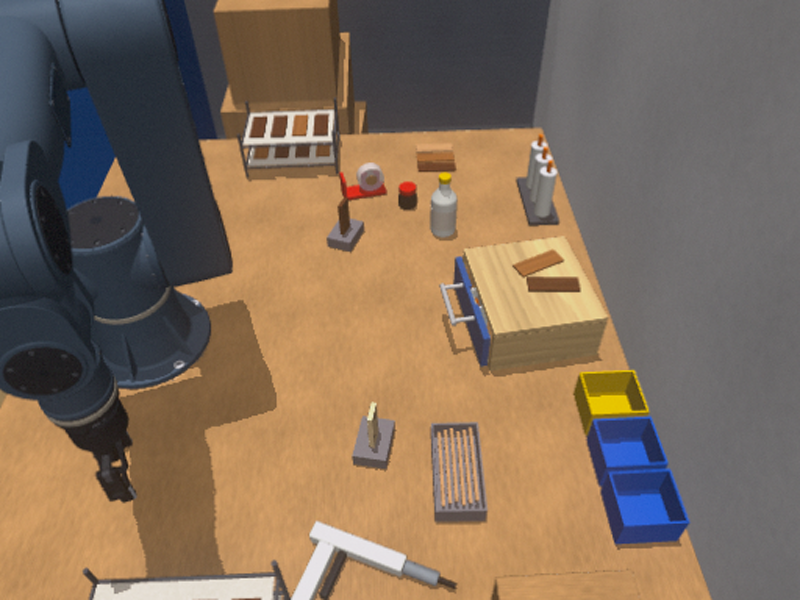

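The scene view shows the handle near (371,320), the walnut tag near (582,345) and the ash tag near (337,228). The side view shows the handle near (449,304), the walnut tag near (343,217) and the ash tag near (373,427). I'll enlarge crops of the handle and the walnut tag.

Run:
```python
import cv2,numpy as np
a=cv2.imread('pics/raw_scene.png');b=cv2.imread('pics/raw_side.png')
def c(i,x,y,w,h,k): return cv2.resize(i[y:y+h,x:x+w],None,fx=k,fy=k,interpolation=cv2.INTER_CUBIC)
# each 66x50 -> 6x = 396x300
t=[c(a,205,185,66,50,6),c(b,265,165,66,50,6),c(a,340,200,66,50,6),c(b,195,118,66,50,6)]
cv2.imwrite('pics/c1.png',np.vstack([np.hstack(t[:2]),np.hstack(t[2:])]))
```

```text
(no output)
```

View pics/c1.png

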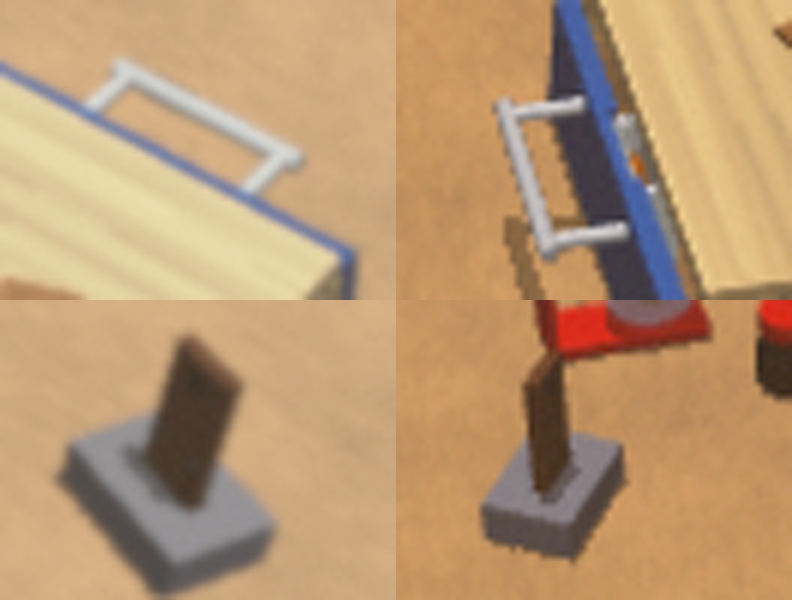

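Run:
```python
from h import *
np.set_printoptions(precision=4,suppress=True)
S=lambda x,y,ox,oy:(ox+(x+.5)/6-.5,oy+(y+.5)/6-.5)
def T(name,a,b,o1,o2):
    p,e=tri(ray('scene',*S(*a,*o1)),ray('side',*S(*b,*o2)));print(name,p,np.round(e,4));return p
h1,h2=(205,185),(265,165);w1,w2=(340,200),(195,118)
A=T('hA-',(122,66),(151,250),h1,h2);B=T('hB+',(296,158),(108,104),h1,h2)
d=B-A;print(np.linalg.norm(d),'mid',(A+B)/2,'yaw',np.degrees(np.arctan2(-d[0],d[1])))
T('tagtop',(211,62),(147,70),w1,w2)
print('top ends')
T('e1',(186,38),(131,87),w1,w2);T('e2',(240,84),(162,55),w1,w2)
# stand top z=.03
s=[onz('scene',*S(x,y-300,*w1),.03) for x,y in((65,447),(148,412),(275,525),(170,568))]
q=[onz('side',*S(x-396,y-300,*w2),.03) for x,y in((482,508),(523,435),(624,447),(576,525))]
for n,k in(('scene',s),('side',q)):
    k=np.array(k);print(n,k[:,:2],k.mean(0),[ (float(np.linalg.norm(k[i]-k[i-1])),float(np.degrees(np.arctan2(*(k[i]-k[i-1])[1::-1])))) for i in range(4)])
```

```text
hA- [ 0.6752 -0.0697  0.0857] [0.0006 0.0006]
hB+ [0.6618 0.0437 0.0863] [0.0003 0.0003]
0.11417672504202284 mid [ 0.6685 -0.013   0.086 ] yaw 6.735080426811408
tagtop [0.439  0.3173 0.1155] [0.0013 0.0013]
top ends
e1 [0.4301 0.2999 0.1147] [0. 0.]
e2 [0.4466 0.3347 0.1161] [0.0038 0.0038]
scene [[0.4566 0.265 ]
 [0.405  0.2835]
 [0.4295 0.3711]
 [0.4903 0.3467]] [0.4453 0.3166 0.03  ] [(0.08841732986061575, -112.39639647911288), (0.054850469987571156, 160.2585664585326), (0.09096149028379868, 74.3402638635375), (0.06546491848741469, -21.84973034493844)]
side [[0.3939 0.2829]
 [0.419  0.3572]
 [0.4873 0.3402]
 [0.4558 0.2621]] [0.439  0.3106 0.03  ] [(0.06528062509593532, 161.45733660397445), (0.07844520436106484, 71.3795111074292), (0.07043607792665187, -14.00142646110902), (0.08417309683876299, -111.97599349287198)]
```

>>> drive_tool(
  targets=[
    {"linear": [521,465,-20],"yaw": 1.389,"jaw": 32},
    {"linear": [521,465,-20],"yaw": 1.389,"jaw": 32},
    {"linear": [521,465,-20],"yaw": 1.389,"jaw": 32},
    {"linear": [521,465,-20],"yaw": 1.389,"jaw": 32},
    {"linear": [521,465,-20],"yaw": 1.389,"jaw": 32},
    {"linear": [521,465,-20],"yaw": 1.389,"jaw": 32},
    {"linear": [521,465,-20],"yaw": 1.389,"jaw": 32},
    {"linear": [521,465,-20],"yaw": 1.389,"jaw": 32},
    {"linear": [521,465,-20],"yaw": 1.389,"jaw": 32},
    {"linear": [521,465,-20],"yaw": 1.389,"jaw": 32},
    {"linear": [521,465,-20],"yaw": 1.389,"jaw": 32},
    {"linear": [521,465,-20],"yaw": 1.389,"jaw": 32},
  ],
)

```text
t: 1.3
position: [0.5958, -0.0766, 0.2357]
orientation: [[-0.117, 0.993, -0.0], [0.993, 0.117, -0.0], [0.0, -0.0, -1.0]]
force: [1.2, -1.8, 0.9]
opening: 0.377
```

>>> drive_tool(
  targets=[
    {"linear": [60,60,-15],"yaw": 0,"jaw": 32},
    {"linear": [60,60,-15],"yaw": 0,"jaw": 32},
    {"linear": [60,60,-15],"yaw": 0,"jaw": 32},
    {"linear": [60,60,-15],"yaw": 0,"jaw": 32},
  ],
)

```text
t: 1.7
position: [0.6546, -0.0179, 0.2201]
orientation: [[-0.118, 0.993, -0.002], [0.993, 0.118, -0.0], [0.0, -0.002, -1.0]]
force: [-0.4, -0.7, -0.4]
opening: 0.366
```

Run:
```python
from h import *
np.set_printoptions(precision=4,suppress=True)
s=monitor.read_state();print(s['position'],s['joints'],s['opening'],viewer.calibration('wrist'))
shot('wrist','w1.png',None,1.5625)
for p in((.6752,-.0697,.085),(.6618,.0437,.085)):print(np.array(proj('wrist',p,s))*1.5625)
```

```text
[ 0.6546 -0.0179  0.2201] [-1.5628 31.9204 21.967  80.1428 -0.01   81.6626] 0.3661500738397006 {'fx': 344.4838176783249, 'fy': 344.4838176783249, 'cx': 261.05742860652185, 'cy': 187.11407291762833, 'k1': -0.02492836486000125, 'tool_from_camera': array([[-0.0005, -0.9521, -0.3059,  0.0774],
       [ 1.    , -0.0003, -0.0008,  0.0006],
       [ 0.0007, -0.3059,  0.9521, -0.1213],
       [ 0.    ,  0.    ,  0.    ,  1.    ]])}
[434.9515 380.5886]
[438.7318 158.466 ]
```

View pics/w1.png

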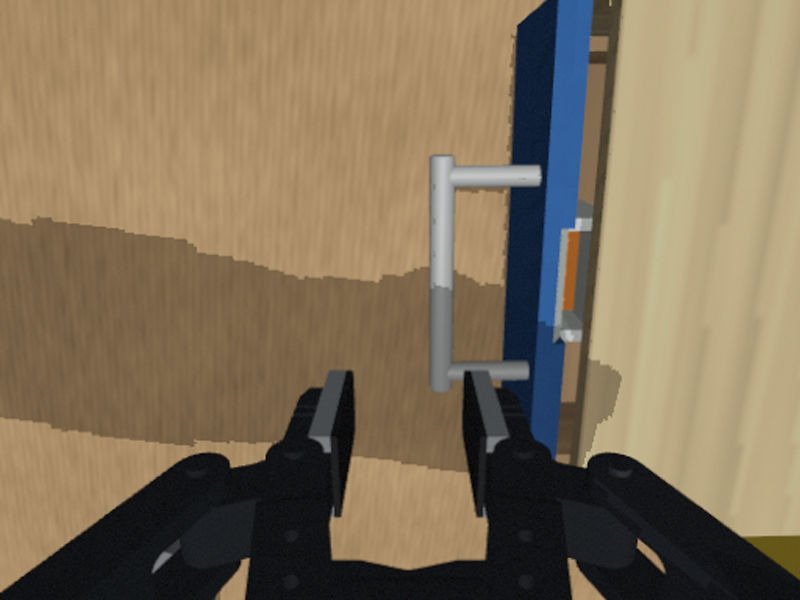

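The wrist view shows the bar from (441,155) to (440,391), and the channel with its orange seat at about (572,275). The fingers are centred near x=410.

Run:
```python
from h import *
np.set_printoptions(precision=4,suppress=True)
k=1/1.5625;f=lambda u,v,z:onz('wrist',(u+.5)*k-.5,(v+.5)*k-.5,z)
B=f(441,155,.085);A=f(440,391,.085);d=B-A
print(A,B,(A+B)/2,np.linalg.norm(d),np.degrees(np.arctan2(-d[0],d[1])))
C=f(592,2,.102);D=f(557,440,.102);d=C-D;print('front rear edge',C,D,np.degrees(np.arctan2(-d[0],d[1])))
n=np.array([d[1],-d[0]])/np.linalg.norm(d[:2]);print('dist bar',n@(C-(A+B)/2)[:2])
```

```text
[ 0.6784 -0.0765  0.085 ] [0.6625 0.0446 0.085 ] [ 0.6704 -0.0159  0.085 ] 0.12221397156356038 7.49449470251546
front rear edge [0.7137 0.1123 0.102 ] [ 0.74   -0.0886  0.102 ] 7.450510992524898
dist bar 0.05954968447469003
```

>>> drive_tool(
  targets=[
    {"linear": [15,2,-30],"yaw": 0.013,"jaw": 32},
    {"linear": [15,2,-70],"yaw": 0.013,"jaw": 32},
    {"linear": [15,2,-110],"yaw": 0.013,"jaw": 32},
    {"linear": [15,2,-132],"yaw": 0.013,"jaw": 32},
    {"linear": [15,2,-132],"yaw": 0.013,"jaw": 32},
    {"linear": [15,2,-132],"yaw": 0.013,"jaw": 8},
    {"linear": [15,2,-132],"yaw": 0.013,"jaw": 8},
    {"linear": [15,2,-132],"yaw": 0.013,"jaw": 8},
    {"linear": [15,2,-132],"yaw": 0.013,"jaw": 8},
  ],
)

```text
t: 2.65
position: [0.6706, -0.0171, 0.0914]
orientation: [[-0.129, 0.992, 0.003], [0.992, 0.129, -0.001], [-0.001, 0.003, -1.0]]
force: [-2.0, -4.3, 8.7]
opening: 0.113
```

>>> drive_tool(
  targets=[
    {"linear": [-10,-1.3,0],"yaw": 0,"jaw": 0},
    {"linear": [-25,-3.3,0],"yaw": 0,"jaw": 0},
    {"linear": [-40,-5.3,0],"yaw": 0,"jaw": 0},
    {"linear": [-55,-7.2,0],"yaw": 0,"jaw": 0},
    {"linear": [-70,-9.2,0],"yaw": 0,"jaw": 0},
    {"linear": [-85,-11.2,0],"yaw": 0,"jaw": 0},
    {"linear": [-95,-12.5,0],"yaw": 0,"jaw": 0},
    {"linear": [-95,-12.5,0],"yaw": 0,"jaw": 0},
  ],
)

```text
t: 3.45
position: [0.5749, -0.0296, 0.0913]
orientation: [[-0.129, 0.992, 0.003], [0.992, 0.129, -0.001], [-0.001, 0.003, -1.0]]
force: [-2.3, -3.1, 9.9]
opening: 0.114
```

>>> drive_tool(
  targets=[
    {"linear": [-10,-1.3,0],"yaw": 0,"jaw": 0},
    {"linear": [-16,-2.1,0],"yaw": 0,"jaw": 0},
    {"linear": [-22,-2.9,0],"yaw": 0,"jaw": 0},
    {"linear": [-28,-3.7,0],"yaw": 0,"jaw": 0},
    {"linear": [-32,-4.2,0],"yaw": 0,"jaw": 0},
    {"linear": [-36,-4.7,0],"yaw": 0,"jaw": 0},
    {"linear": [-36,-4.7,0],"yaw": 0,"jaw": 0},
  ],
)

```text
t: 4.15
position: [0.5464, -0.0334, 0.0917]
orientation: [[-0.13, 0.991, 0.016], [0.991, 0.13, 0.001], [-0.001, 0.016, -1.0]]
force: [49.8, 3.6, -31.9]
opening: 0.112
```

Run:
```python
from h import *
np.set_printoptions(precision=4,suppress=True)
s=monitor.read_state();print(s['position'],s['force'],s['opening'])
shot('side','s2.png',(220,120,380,240),5)
```

```text
[ 0.5464 -0.0334  0.0917] [ 49.767    3.6419 -31.894 ] 0.11233003657346838
```

View pics/s2.png

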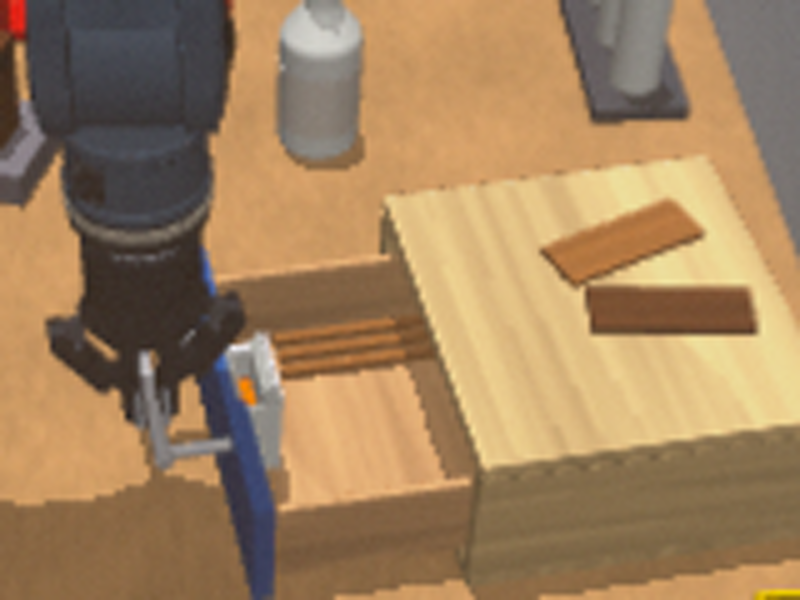

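The side view shows the drawer out, with the channel and orange seat at about (248,390). The 50 N pull confirms it is at the stop. Next I ease the strain off and release.

>>> drive_tool(
  targets=[
    {"linear": [3,0.4,0],"yaw": 0,"jaw": 0},
    {"linear": [6,0.8,0],"yaw": 0,"jaw": 0},
    {"linear": [6,0.8,0],"yaw": 0,"jaw": 0},
  ],
)

```text
t: 4.5
position: [0.5471, -0.0332, 0.0914]
orientation: [[-0.13, 0.992, 0.005], [0.992, 0.13, -0.001], [-0.002, 0.005, -1.0]]
force: [4.3, -2.2, 11.4]
opening: 0.114
```

>>> drive_tool(
  targets=[
    {"linear": [0,0,0],"yaw": 0,"jaw": 32},
    {"linear": [0,0,0],"yaw": 0,"jaw": 32},
    {"linear": [0,0,0],"yaw": 0,"jaw": 32},
    {"linear": [0,0,40],"yaw": 0,"jaw": 32},
    {"linear": [0,0,90],"yaw": 0,"jaw": 32},
    {"linear": [0,0,140],"yaw": 0,"jaw": 32},
    {"linear": [20,-30,160],"yaw": 0,"jaw": 32},
    {"linear": [20,-50,160],"yaw": 0,"jaw": 32},
    {"linear": [20,-50,160],"yaw": 0,"jaw": 32},
  ],
)

```text
t: 5.4
position: [0.565, -0.0848, 0.2495]
orientation: [[-0.128, 0.992, 0.001], [0.992, 0.128, -0.0], [-0.001, 0.001, -1.0]]
force: [-0.9, 1.4, 0.2]
opening: 0.376
```

Run:
```python
from h import *
import json
np.set_printoptions(precision=4,suppress=True)
s=monitor.read_state();print(s['position'],s['orientation'],s['force'],s['opening'])
json.dump({k:np.array(s[k]).tolist() for k in('position','orientation')},open('st2.json','w'))
shot('wrist','w2.png',None,1.5625)
```

```text
[ 0.565  -0.0848  0.2495] [[-0.1277  0.9918  0.0008]
 [ 0.9918  0.1277 -0.0005]
 [-0.0006  0.0008 -1.    ]] [-0.8839  1.3907  0.2183] 0.3760953772315698
```

View pics/w2.png

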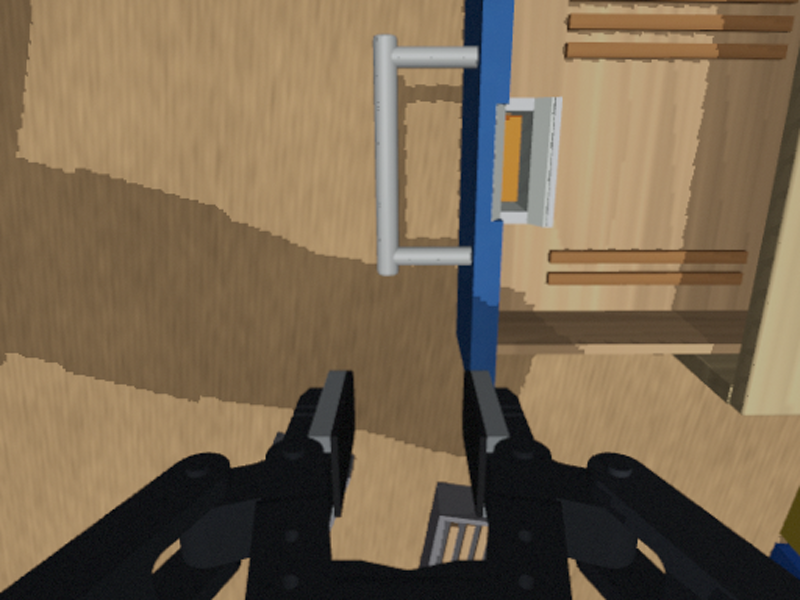

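Wrist view: the bar runs from (385,36) to (388,275). The orange seat spans about (504–522, 116–203). The bevel edge on the front side is at x≈495 and the outer lip edge at about (560,97)–(552,226).

Run:
```python
from h import *
import json
np.set_printoptions(precision=4,suppress=True)
s=json.load(open('st2.json'));k=1/1.5625;f=lambda u,v,z:onz('wrist',(u+.5)*k-.5,(v+.5)*k-.5,z,s)
B=f(385,36,.085);A=f(388,275,.085);d=B-A;yw=np.arctan2(-d[0],d[1]);m=(A+B)/2
print(m,np.linalg.norm(d),np.degrees(yw))
C=f(513,2,.102);D=f(497,350,.102);e=C-D;print('front yaw',np.degrees(np.arctan2(-e[0],e[1])))
yw=np.radians(7.5)
n=np.array([np.cos(yw),np.sin(yw)]);t=np.array([-n[1],n[0]])
for nm,u,v,z in(('rear edge',513,2,.102),('rear edge2',497,350,.102),('bevL',497,104,.102),('bevL2',493,220,.102),('lip',561,97,.102),('lip2',553,226,.102),('seat',504,116,.068),('seat',522,117,.068),('seat',502,203,.068),('seat',519,203,.068),('endwall in',515,110,.102),('endwall in',515,211,.102)):
    p=f(u,v,z)[:2]-m[:2];print(nm,n@p,t@p)
print('mouth',m[:2]+.066*n)
g=np.array([.5471,-.0332]);print('by grip',g+n*(n@(m[:2]-g))-0, n@(m[:2]-g))
for z in (.0,.1): pass
```

```text
[ 0.5472 -0.0305  0.085 ] 0.12078553205950807 7.365018312305274
front yaw 7.680609548461665
rear edge 0.05862270193045886 0.07206975804898241
rear edge2 0.05915916525769775 -0.098114946852201
bevL 0.05330612957270324 0.02839709857351332
bevL2 0.05379199589517582 -0.02693253831707938
lip 0.08341890754670582 0.03154594720579989
lip2 0.08430615048271353 -0.030048688960472948
seat 0.06265455536957641 0.023182522290625236
seat 0.07235326152998608 0.02266686711741807
seat 0.06381304629723807 -0.023424406398948674
seat 0.0733783830083809 -0.023441875864855213
endwall in 0.06197969848105424 0.025690259636077066
endwall in 0.06462710646397359 -0.022413481983455413
mouth [ 0.6126 -0.0219]
by grip [ 0.5476 -0.0331] 0.00046996039864154356
```

>>> drive_tool(
  targets=[
    {"linear": [-144,355,10],"yaw": -0.49,"jaw": 32},
    {"linear": [-144,355,10],"yaw": -0.49,"jaw": 40},
    {"linear": [-144,355,10],"yaw": -0.49,"jaw": 40},
    {"linear": [-144,355,10],"yaw": -0.49,"jaw": 40},
    {"linear": [-144,355,10],"yaw": -0.49,"jaw": 40},
    {"linear": [-144,355,10],"yaw": -0.49,"jaw": 40},
    {"linear": [-144,355,10],"yaw": -0.49,"jaw": 40},
    {"linear": [-144,355,10],"yaw": -0.49,"jaw": 40},
    {"linear": [-144,355,10],"yaw": -0.49,"jaw": 40},
    {"linear": [-144,355,10],"yaw": -0.49,"jaw": 40},
    {"linear": [-144,355,10],"yaw": -0.49,"jaw": 40},
  ],
)

```text
t: 6.55
position: [0.4204, 0.2717, 0.2589]
orientation: [[0.352, 0.936, -0.0], [0.936, -0.352, -0.0], [-0.001, -0.0, -1.0]]
force: [0.1, -0.1, 1.3]
opening: 0.467
```

Run:
```python
from h import *
import json
np.set_printoptions(precision=4,suppress=True)
s=monitor.read_state();print(s['t'],s['position'],s['orientation'],s['opening'],s['joints'])
json.dump({k:np.array(s[k]).tolist() for k in('position','orientation')},open('st3.json','w'))
shot('wrist','w3.png',None,1.5625)
```

```text
6.55 [0.4204 0.2717 0.2589] [[ 0.3523  0.9359 -0.0004]
 [ 0.9359 -0.3523 -0.0004]
 [-0.0005 -0.0003 -1.    ]] 0.46671226646870156 [ 32.8766  12.2508  -1.0972  76.6842  -0.0048 143.5067]
```

View pics/w3.png

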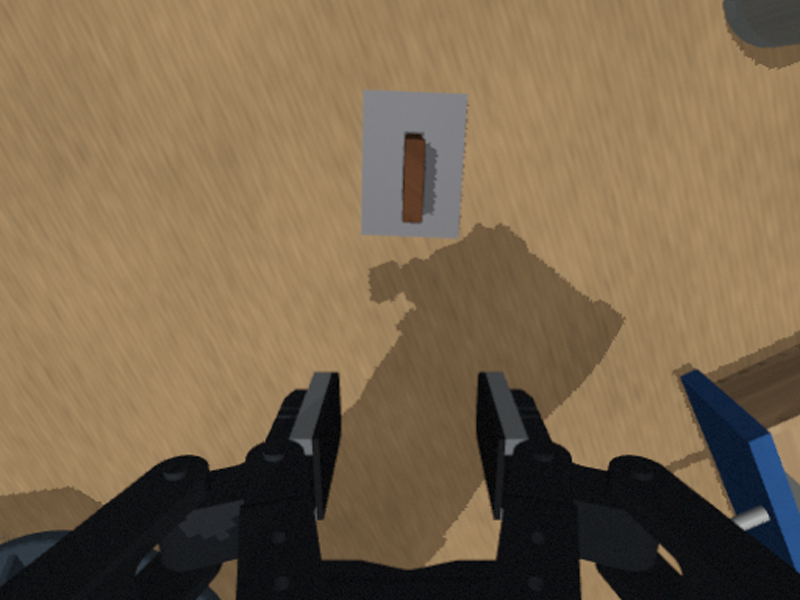

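The walnut tag's top face has corners at about (404,138), (426,138), (422,223) and (402,222).

Run:
```python
from h import *
import json
np.set_printoptions(precision=4,suppress=True)
s=json.load(open('st3.json'));k=1/1.5625
for z in(.115,.118):
    P=np.array([onz('wrist',(u+.5)*k-.5,(v+.5)*k-.5,z,s) for u,v in((404,138),(426,138),(422,223),(402,222))])
    d=P[0]+P[1]-P[2]-P[3];m=P.mean(0);print(z,m,np.linalg.norm(d)/2,np.linalg.norm(P[1]-P[0]),np.degrees(np.arctan2(d[1],d[0])),'shift mm',(m-np.array(s['position']))*1e3)
o,d=ray('wrist',(413.5+.5)*k-.5,(180+.5)*k-.5,s)
S=lambda x,y,ox,oy:(ox+(x+.5)/6-.5,oy+(y+.5)/6-.5)
print(tri((o,d),ray('scene',*S(211,62,340,200)),ray('side',*S(147,70,195,118))))
print('toolx ang',np.degrees(np.arctan2(s['orientation'][1][0],s['orientation'][0][0])))
```

```text
0.115 [0.4409 0.3167 0.115 ] 0.04050849290239825 0.010440118716152382 67.44714826741946 shift mm [  20.4455   44.9842 -143.909 ]
0.118 [0.441 0.317 0.118] 0.04005012364436301 0.010321984736661889 67.44714826741946 shift mm [  20.5346   45.2958 -140.909 ]
(array([0.4399, 0.3173, 0.1159]), [0.0011935175581257336, 0.001694179239805856, 0.0011891320866499716])
toolx ang 69.36994201905627
```

>>> drive_tool(
  targets=[
    {"linear": [20.6,45.3,0],"yaw": -0.034,"jaw": 40},
    {"linear": [20.6,45.3,-40],"yaw": -0.034,"jaw": 40},
    {"linear": [20.6,45.3,-80],"yaw": -0.034,"jaw": 40},
    {"linear": [20.6,45.3,-110],"yaw": -0.034,"jaw": 40},
    {"linear": [20.6,45.3,-110],"yaw": -0.034,"jaw": 40},
    {"linear": [20.6,45.3,-110],"yaw": -0.034,"jaw": 40},
  ],
)

```text
t: 7.2
position: [0.4416, 0.3167, 0.15]
orientation: [[0.385, 0.923, -0.0], [0.923, -0.385, -0.0], [-0.0, -0.0, -1.0]]
force: [0.8, 0.1, 1.1]
opening: 0.469
```

>>> drive_tool(
  targets=[
    {"linear": [-0.5,0.3,-20],"yaw": 0,"jaw": 40},
    {"linear": [-0.5,0.3,-40],"yaw": 0,"jaw": 40},
    {"linear": [-0.5,0.3,-49],"yaw": 0,"jaw": 40},
    {"linear": [-0.5,0.3,-49],"yaw": 0,"jaw": 40},
    {"linear": [-0.5,0.3,-49],"yaw": 0,"jaw": 20},
    {"linear": [-0.5,0.3,-49],"yaw": 0,"jaw": 14},
    {"linear": [-0.5,0.3,-49],"yaw": 0,"jaw": 0},
    {"linear": [-0.5,0.3,-49],"yaw": 0,"jaw": 0},
    {"linear": [-0.5,0.3,-49],"yaw": 0,"jaw": 0},
    {"linear": [-0.5,0.3,-49],"yaw": 0,"jaw": 0},
  ],
)

```text
t: 8.2
position: [0.4413, 0.3182, 0.1014]
orientation: [[0.384, 0.923, 0.002], [0.923, -0.384, 0.001], [0.002, 0.001, -1.0]]
force: [-1.2, -0.5, 8.1]
opening: 0.11
```

>>> drive_tool(
  targets=[
    {"linear": [0,0,30],"yaw": 0,"jaw": 0},
    {"linear": [0,0,70],"yaw": 0,"jaw": 0},
    {"linear": [0,0,110],"yaw": 0,"jaw": 0},
    {"linear": [0,0,140],"yaw": 0,"jaw": 0},
    {"linear": [171,-339,140],"yaw": 0.525,"jaw": 0},
    {"linear": [171,-339,140],"yaw": 0.525,"jaw": 0},
    {"linear": [171,-339,140],"yaw": 0.525,"jaw": 0},
    {"linear": [171,-339,140],"yaw": 0.525,"jaw": 0},
    {"linear": [171,-339,140],"yaw": 0.525,"jaw": 0},
    {"linear": [171,-339,140],"yaw": 0.525,"jaw": 0},
    {"linear": [171,-339,140],"yaw": 0.525,"jaw": 0},
    {"linear": [171,-339,140],"yaw": 0.525,"jaw": 0},
  ],
)

```text
t: 9.4
position: [0.6125, -0.0237, 0.2409]
orientation: [[-0.13, 0.992, 0.001], [0.992, 0.13, -0.0], [-0.0, 0.001, -1.0]]
force: [1.3, 0.8, 0.7]
opening: 0.111
```

>>> drive_tool(
  targets=[
    {"linear": [0,0,0],"yaw": 0,"jaw": 0},
    {"linear": [0,0,0],"yaw": 0,"jaw": 0},
  ],
)

```text
t: 9.6
position: [0.6119, -0.0221, 0.2403]
orientation: [[-0.129, 0.992, 0.0], [0.992, 0.129, 0.0], [0.0, 0.0, -1.0]]
force: [-1.9, 0.4, -0.4]
opening: 0.111
```

Now a near check with the wrist camera and a side-camera crop.

Run:
```python
from h import *
import json
s=monitor.read_state()
json.dump({k:np.array(s[k]).tolist() for k in('position','orientation')},open('st4.json','w'))
w=viewer.camera('wrist')[:,:,::-1];b=viewer.camera('side')[:,:,::-1]
cv2.imwrite('pics/w4.png',w)
x,y=proj('side',(.6126,-.0219,.12));print(x,y)
x,y=int(x)-40,int(y)-50
c=cv2.resize(b[y:y+100,x:x+80],(400,500),interpolation=cv2.INTER_CUBIC)
d=cv2.resize(w[60:310,200:400],(400,500),interpolation=cv2.INTER_CUBIC)
cv2.imwrite('pics/c4.png',np.hstack([d,c]));print(x,y)
```

```text
269.5866252283843 189.1888210009189
229 139
```

View pics/c4.png

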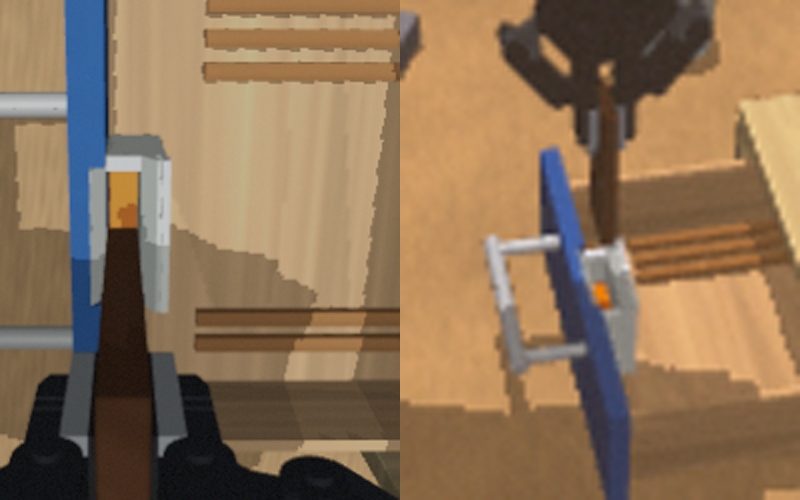

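Wrist crop: the tag's foot edge spans (108–139, 228), lined up with the orange seat at x 108–140. The side crop shows the tag hanging upright above the channel.

Run:
```python
from h import *
import json
np.set_printoptions(precision=4,suppress=True)
s=json.load(open('st4.json'));yw=np.radians(7.5);n=np.array([np.cos(yw),np.sin(yw)]);t=np.array([-n[1],n[0]]);M=np.array([.6126,-.0219])
for nm,u,v,z in(('footL',108,228,.147),('footR',139,228,.147),('seatL',109,175,.068),('seatR',140,175,.068),('bevL',91,172,.102),('bevL',92,300,.102),('frontrear',108,50,.102),('lipout',169,157,.102),('lipout',167,308,.102),('endwall far',108,155,.102)):
    p=onz('wrist',200+(u+.5)/2-.5,60+(v+.5)/2-.5,z,s)[:2]-M;print(nm,n@p*1e3,t@p*1e3)
```

```text
footL -5.0096023514621395 17.491829638870055
footR 5.003877108546483 17.47112900513155
seatL -6.21112505824738 19.203044034786632
seatR 7.167425665448738 19.174875629766515
bevL -12.344275553676214 27.10510475999691
bevL -12.788767320078462 -25.226487781021262
frontrear -5.484594226971765 71.79564104618618
lipout 17.278287986516506 32.79157714400638
lipout 17.58918458502514 -28.77189999536339
endwall far -5.80934319212829 33.59784010191235
```

>>> drive_tool(
  targets=[
    {"linear": [0.1,3,0],"yaw": 0.001,"jaw": 0},
    {"linear": [0.1,3,-20],"yaw": 0.001,"jaw": 0},
    {"linear": [0.1,3,-38],"yaw": 0.001,"jaw": 0},
    {"linear": [0.1,3,-46],"yaw": 0.001,"jaw": 0},
    {"linear": [0.1,3,-54],"yaw": 0.001,"jaw": 0},
    {"linear": [0.1,3,-62],"yaw": 0.001,"jaw": 0},
    {"linear": [0.1,3,-70],"yaw": 0.001,"jaw": 0},
    {"linear": [0.1,3,-75],"yaw": 0.001,"jaw": 0},
    {"linear": [0.1,3,-75],"yaw": 0.001,"jaw": 0},
  ],
)

```text
t: 10.6
position: [0.6115, -0.0183, 0.1645]
orientation: [[-0.132, 0.991, -0.001], [0.991, 0.132, 0.0], [0.0, -0.001, -1.0]]
force: [0.8, 0.1, 0.1]
opening: 0.108
```

>>> drive_tool(
  targets=[
    {"linear": [0.5,0,-3],"yaw": 0,"jaw": 0},
    {"linear": [0.5,0,-6],"yaw": 0,"jaw": 0},
    {"linear": [0.5,0,-9],"yaw": 0,"jaw": 0},
    {"linear": [0.5,0,-11],"yaw": 0,"jaw": 0},
    {"linear": [0.5,0,-12],"yaw": 0,"jaw": 0},
    {"linear": [0.5,0,-12],"yaw": 0,"jaw": 0},
  ],
)

```text
t: 11.2
position: [0.6128, -0.0183, 0.1537]
orientation: [[-0.132, 0.991, 0.001], [0.991, 0.132, -0.0], [-0.0, 0.001, -1.0]]
force: [-0.9, -0.2, 9.5]
opening: 0.111
```

>>> drive_tool(
  targets=[
    {"linear": [0,0,-1],"yaw": 0,"jaw": 0},
    {"linear": [0,0,-2],"yaw": 0,"jaw": 0},
    {"linear": [0,0,-3],"yaw": 0,"jaw": 0},
    {"linear": [0,0,-3],"yaw": 0,"jaw": 0},
    {"linear": [0,0,-3],"yaw": 0,"jaw": 0},
  ],
)

```text
t: 11.7
position: [0.6142, -0.0182, 0.1531]
orientation: [[-0.132, 0.991, 0.006], [0.991, 0.132, 0.0], [-0.001, 0.006, -1.0]]
force: [-2.7, 0.9, 30.1]
opening: 0.112
```

>>> drive_tool(
  targets=[
    {"linear": [-1.5,-0.2,0],"yaw": 0,"jaw": 0},
    {"linear": [-3,-0.4,0],"yaw": 0,"jaw": 0},
    {"linear": [-3,-0.4,0],"yaw": 0,"jaw": 0},
    {"linear": [-3,-0.4,0],"yaw": 0,"jaw": 0},
  ],
)

```text
t: 12.1
position: [0.6119, -0.0185, 0.1532]
orientation: [[-0.132, 0.991, 0.007], [0.991, 0.132, 0.0], [-0.001, 0.007, -1.0]]
force: [3.9, 1.4, 26.5]
opening: 0.108
```

Run:
```python
from h import *
import json
s=monitor.read_state();print(s['t'],s['position'],s['force'],s['joint_efforts'])
json.dump({k:np.array(s[k]).tolist() for k in('position','orientation')},open('st5.json','w'))
w=viewer.camera('wrist')[:,:,::-1];b=viewer.camera('side')[:,:,::-1]
cv2.imwrite('pics/w5.png',w)
c=cv2.resize(b[139:239,229:309],(400,500),interpolation=cv2.INTER_CUBIC)
d=cv2.resize(w[60:310,200:400],(400,500),interpolation=cv2.INTER_CUBIC)
cv2.imwrite('pics/c5.png',np.hstack([d,c]))
```

```text
12.1 [ 0.61186793 -0.01847882  0.15316377] [ 3.94054293  1.37203774 26.51270082] [-1.08454060e+00 -7.38762760e+01  3.57272673e+01  1.34526014e+00
 -6.59807660e-01  2.19725633e-03]
```

View pics/c5.png

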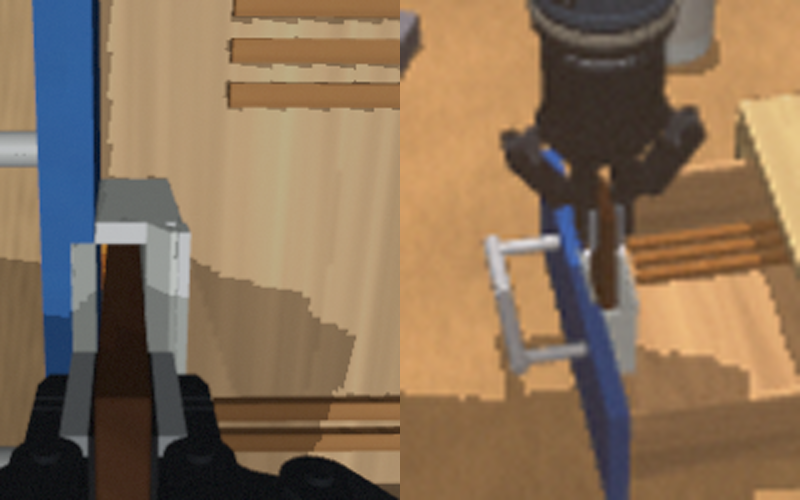

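Run:
```python
from h import *
import json
s=json.load(open('st5.json'));yw=np.radians(7.5);n=np.array([np.cos(yw),np.sin(yw)]);t=np.array([-n[1],n[0]]);M=np.array([.6126,-.0219])
for nm,u,v,z in(('bevL (was -12.5)',71,245,.102),('frontrear (was -5.5..-7)',96,50,.102),('lipout (was 17.4)',189,235,.102)):
    p=onz('wrist',200+(u+.5)/2-.5,60+(v+.5)/2-.5,z,s)[:2]-M;print(nm,n@p*1e3,t@p*1e3)
# image shift of handle in side camera since c4 (static camera; before press)
import cv2
A=cv2.imread('pics/c4.png')[225:380,480:550];B=cv2.imread('pics/c5.png')[:,400:]
r=cv2.matchTemplate(B,A,cv2.TM_CCOEFF_NORMED);print(cv2.minMaxLoc(r),'expect (80,225)')
```

```text
bevL (was -12.5) -13.026153483659506 28.1854745367771
frontrear (was -5.5..-7) -5.957456093082049 77.19028368413161
lipout (was 17.4) 17.777086243795264 30.87276436548216
(-0.3958370089530945, 0.9594900012016296, (212, 172), (80, 225)) expect (80,225)
```

>>> drive_tool(
  targets=[
    {"linear": [-1,-0.1,-0.3],"yaw": 0,"jaw": 0},
    {"linear": [-2,-0.3,-0.5],"yaw": 0,"jaw": 0},
    {"linear": [-2,-0.3,-0.5],"yaw": 0,"jaw": 0},
    {"linear": [-2,-0.3,-0.5],"yaw": 0,"jaw": 0},
  ],
)

```text
t: 12.6
position: [0.6111, -0.0186, 0.1532]
orientation: [[-0.132, 0.991, 0.01], [0.991, 0.132, 0.001], [-0.001, 0.01, -1.0]]
force: [9.5, 3.0, 25.6]
opening: 0.112
```

```bash
python3 -c "
from h import *
print(workorder.job_done())"
```

```text
the job is handed in; nothing more can be done
None
```

I pulled the drawer out to its stop and moved the walnut tag from its stand into the label channel. I handed the job in at about 12.6 s with the tag still gripped and pressed down; no verdict is reported.

**Last checks:**
- **Seat:** downward push was about 26 N, against the roughly 10 N spring. The force climbed steeply at an estimated foot height of 59.8 mm, where full travel is 60 mm, so the seat is on its hard stop. Nothing suggested the tag slipped in the grip.
- **Drawer:** the first pull met about 50 N at the stop. At the end the tag was still holding the drawer outward with about 9.5 N, more than its 3 N of friction. The side camera showed the handle unmoved by the pressing, to within about 1 mm.
- **Tilt:** the tool leaned about 0.6° from vertical while pressing.
- **Other items:** no move went near the ash tag or the other objects, but I took no final picture of all of them.

No check failed or disagreed.

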